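# Seal a rinsed sample cup on the slanted drying peg

### The job

Pick up the rinsed white cup with the blue band and slide it, mouth first, along the slanted steel peg of the free cup dryer until you feel its rim meet the orange seal ring; then press gently on along the peg until the ring has been pushed back about 5 mm, and let go so the cup stays hanging there on the ring. Never push on the dryer with more than about 20 N, do not touch the ring before the cup is on the peg, and leave the other things on the bench alone.

Things in the scene. Friction and masses are not known exactly. Their poses are not given: they have to be found in the camera images.
- cup_mid (a point): White plastic cup with a blue band near its mouth, standing mouth down on the bench: round, 42 mm outer diameter, 78 mm tall, bore 32 mm diameter and 70 mm deep, 5 mm wall, about 0.12 kg. The point lies on its axis half-way up (39 mm from the rim plane); z runs along its axis from the mouth towards the closed end (up at the start).
- dryer_peg: Smooth steel peg of the free dryer (fixed white stand, green patch on its foot, no cup on it). 28 mm diameter, nose tapering over the last 10 mm to 12 mm. Origin on the peg's axis at its root, 100 mm above the bench; z runs along the peg to its tip, 85 mm from the root, rising 50 degrees from level, roughly towards the robot. The foot is 150 by 120 mm; the head reaches about 35 mm round the root.
- seal (a joint): Orange seal ring (46 mm diameter, 8 mm thick) round the free dryer's peg: how far it is pushed back towards the root from its start (0), in m; travel 0.012, then a hard stop. The last user set its place by a clamp: at the start its upper face is at an unmeasured place 26 to 54 mm from the peg's root. It yields to a push of about 11 N along the peg and stays where it is left.
- busy: The other dryer, same kind (red patch on its foot), fixed; its peg already carries a white cup with a red band, total height about 190 mm. Origin under its foot. Not to be used.
- beaker: Glass beaker, 66 mm diameter, 85 mm tall; origin under its foot. Leave alone.
- reagent: Amber bottle, 60 mm diameter, 130 mm tall; origin under its foot. Leave alone.
- dish: Flat clear dish, 90 mm diameter, 15 mm tall; origin under it. Leave alone.
- cellbox: Grey divided box, 90 by 120 by 35 mm; origin under it. Leave alone.
- jar: White jar with a black cap, 64 mm diameter, 90 mm tall; origin under it. Leave alone.
Not all that is in view belongs to the job. Leave any green look-alike of the part that bears cup_mid alone. Leave any black look-alike of the part that bears dryer_peg alone.

How it is judged (in metres and radians):
On the way, in this order (a step that is already met when the one before it is completed fails the run):
1. the cup is threaded on the peg, in line with it, its rim at least 10 mm past the tip, the seal ring still unmoved (under 1 mm) (angle between the z axis of cup_mid and the z axis of dryer_peg, either way round below 0.2 rad and x of cup_mid in the frame of dryer_peg between -0.009 and 0.009 m and y of cup_mid in the frame of dryer_peg between -0.009 and 0.009 m and z of cup_mid in the frame of dryer_peg below 0.114 m and value of joint seal below 0.001 m), for 0.05 s.
2. the cup, still in line on the peg, has pushed the seal ring back by more than 3 mm (angle between the z axis of cup_mid and the z axis of dryer_peg, either way round below 0.2 rad and x of cup_mid in the frame of dryer_peg between -0.009 and 0.009 m and y of cup_mid in the frame of dryer_peg between -0.009 and 0.009 m and z of cup_mid in the frame of dryer_peg below 0.095 m and value of joint seal above 0.003 m), for 0.1 s.
At the end, for the whole second after the job is handed in: The cup hangs on the free dryer's peg, let go and at rest (under 20 mm/s), axis within 0.2 rad and its middle within 9 mm sideways of the peg's axis and less than 94 mm from the root, its rim resting against the seal ring, and the ring stands pushed back by 3 to 7.5 mm (angle between the z axis of cup_mid and the z axis of dryer_peg, either way round below 0.2 rad and x of cup_mid in the frame of dryer_peg between -0.009 and 0.009 m and y of cup_mid in the frame of dryer_peg between -0.009 and 0.009 m and z of cup_mid in the frame of dryer_peg below 0.094 m and value of joint seal between 0.003 and 0.0075 m and contact force between cup and seal above 0.05 N and linear speed of cup below 0.02 m/s); the robot touches nothing.
It fails at once if the cup presses on the free dryer with more than 25 N (contact force between cup and dryer above 25 N).
It fails at once if the robot itself pushes the free dryer with more than 25 N (contact force between any of the fingers, the arm and dryer above 25 N).
It fails at once if the seal ring is pushed back by more than 10 mm (value of joint seal above 0.01 m).
It fails at once if the robot or the cup pushes the busy dryer with more than 2 N (contact force between any of the arm, the fingers, cup and busy above 2 N).
It fails at once if a bystander is moved by more than 20 mm (distance of any of beaker, reagent, dish, cellbox, jar from where it was at the start of the episode above 0.02 m).
It also fails if it takes over 56 s, if anything falls off the work surface, if the arm or the gripper's body presses on something with over 40 N, if the wrist force passes 120 N, or if a joint passes its speed limit or range.

### The arm

A 7-joint arm with a two-finger parallel gripper is mounted at the origin on the work surface. World frame = base frame: x ahead of the robot, y to its left, z up, the work surface at z = 0. Lengths are in mm, angles in rad, forces in N, time in s.
With the tool pointing down it reaches from about 425 to 950 mm from the base axis. Payload 4.7 kg.
Tool frame: the origin (TCP) lies midway between the tips of the shut fingers; the grasp point (between the pads) lies 19 mm behind it; z points along the fingers, y is the direction in which the jaws open and shut (so a half turn about z gives the same grasp; the last joint's range is limited). The gripper opens to 87 mm and grips with 3 to 60 N. Pads are 19 mm wide; open, the fingers measure 117 mm over their backs; the gripper's body (75 mm by 190 mm) begins 51 mm behind the grasp point.
Start: joints at [-1.166, 0.469, -0.049, 1.532, 0.024, 1.141, -0.082], TCP at [283.681, 612.515, 222.573] pointing down, gripper open.
Joint ranges: [-2.59, 2.59], [-0.33, 1.99], [-1.39, 1.29], [0.1, 2.45], [-1.04, 4.18], [0.21, 1.99], [-2.66, 2.66]. Speed limits (rad/s): [2.57, 2.57, 3.14, 3.14, 3.14, 3.14, 3.14].

### API

Orientations are given as a 3x3 rotation matrix whose columns are the frame's x, y, z axes.
In Python, from cell import ctrl gives the robot as it stands.
- The arm moves only by the tool send_rows, never from a script. Its argument "commands" is a list that holds one entry, the list of rows, each a list of 6 numbers: the shift along the tool's x, y, z normalised to -1 to 1, where 1 is 30 mm, then the turn, a rotation vector about the tool's x, y, z normalised to -1 to 1, where 1 is 4 degrees. A call has 1 to 20 rows; each row shifts and turns the pose as measured when the row begins, along the tool's axes as they then stand; what a row does not reach is not made up. A row lasts 1/12 s, in which the tool goes at most 41.7 mm and 7.16 degrees, less where a joint would pass 70% of its speed; a pose out of reach is approached as far as the arm can. A call with a number of a shift or a turn outside -1 to 1 is refused whole. A call with a gripper value outside its range is refused whole. "claw" is the closure, from 0 (fully open) to 1 (shut), set as the call begins (left out, the last holds). The fingers move at their own pace and stop on an object; "grip_force" is the grip in N (left out, the last holds). Time passes only in rows, so rows that do not move let the fingers close. It gives the time, the measured TCP pose, the force and the opening at its end, in the units of the state.
- ctrl.get_state(): the state, without advancing time (a new reading comes with each control period).
- ctrl.grab_frame(name): name is "scene" or "top"; returns the picture (480x640x3 uint8, red, green, blue); there is no depth.
- ctrl.get_calibration(name): a dict with "fx", "fy", "cx", "cy" (pixels), "dist_coeffs" ([k1, k2, p1, p2, k3] as OpenCV has them; the pictures are not rectified), "xyz" and "orientation" of the camera in the world. Camera axes: x right, y down, z forward; pixel columns grow to the right and rows downward; lengths in mm; the calibration is good to about 2 mm. A picture is of the moment at which its call begins. get_calibration takes no time and is no camera call.
- ctrl.finish_job(): hands the job in, once; it reports no verdict.
The state is a dict: "clock": time; "qpos": joint angles; "qvel": joint speeds; "effort": joint torques, N m; "ee_pos": TCP position; "eef_rot": TCP orientation; "force": force on the tool from outside, world axes, zero at the start; "torque": the same for the moment, N m; "gripper_width": opening from 0.0 (shut) to 1.0 (fully open).
Only numpy, scipy, OpenCV 4.12 (cv2) and the standard library are available. Lean on these libraries where they do the work, as an engineer would, in place of code of your own. Each camera call takes 0.05 s, during which the arm holds its last target. There are 200 camera calls.

## Working session

There is one attempt and no reset: what is moved stays moved. The work goes in short steps, Python scripts to look and compute and a tool call to move; the robot and the scene stay as the last step left them, time stands still between calls to the robot, and variables do not carry over. Pictures are saved under pics/ and viewed, about 8 in all and at most 12, crops included, and the job is handed in when it is done.

Besides the shell and the picture viewer there is one more tool, called after ">>>" by a JSON object that holds its "name" and its "arguments". send_rows: Moves the arm, as the interface text tells. Its arguments: {"type":"object","properties":{"commands":{"type":"array","items":{"type":"array","items":{"type":"array","items":{"type":"number"}}}},"claw":{"type":"number"},"grip_force":{"type":"number"}},"required":["commands"]}

```bash
mkdir -p pics; ls
python3 - <<'E'
from cell import ctrl
import cv2,numpy as np
np.set_printoptions(precision=4,suppress=True)
for n in("scene","top"):
    f=ctrl.grab_frame(n); cv2.imwrite(f"pics/{n}0.png",f[:,:,::-1]); 
    c=ctrl.get_calibration(n); print(n,c)
print(ctrl.get_state())
E
```

```text
pics
scene {'fx': 451.49431486187325, 'fy': 451.49431486187325, 'cx': 319.53988243897305, 'cy': 247.6260899833053, 'dist_coeffs': array([-0.1125,  0.    ,  0.    ,  0.    ,  0.    ]), 'xyz': array([1061.1441,   80.3263,  895.7111]), 'orientation': array([[-0.2723,  0.8117, -0.5167],
       [ 0.9621,  0.2212, -0.1597],
       [-0.0153, -0.5406, -0.8411]])}
top {'fx': 453.2386729060431, 'fy': 453.2386729060431, 'cx': 319.3370531221505, 'cy': 240.46988605895547, 'dist_coeffs': array([-0.0696,  0.    ,  0.    ,  0.    ,  0.    ]), 'xyz': array([ 372.5184,  -79.6333, 1068.005 ]), 'orientation': array([[-0.0272, -0.9814,  0.1899],
       [-0.9993,  0.0319,  0.0215],
       [-0.0272, -0.1891, -0.9816]])}
{'clock': 0.1, 'qpos': array([-1.1659,  0.4694, -0.0486,  1.5335,  0.0241,  1.141 , -0.0823]), 'qvel': array([-0.0002, -0.0016,  0.001 , -0.0022,  0.0004,  0.0011, -0.0006]), 'effort': array([  0.0006, -50.9174,  -0.0813, -23.683 ,  -0.0615,   0.0345,
         0.0001]), 'ee_pos': array([283.4911, 612.0128, 221.6158]), 'eef_rot': array([[-0.9074,  0.4203, -0.0007],
       [ 0.4203,  0.9074, -0.0016],
       [-0.    , -0.0017, -1.    ]]), 'force': array([ 0.2263, -0.3088, -0.2289]), 'torque': array([ 0.0252,  0.02  , -0.0141]), 'gripper_width': 1.001105180606356}
```

View pics/scene0.png

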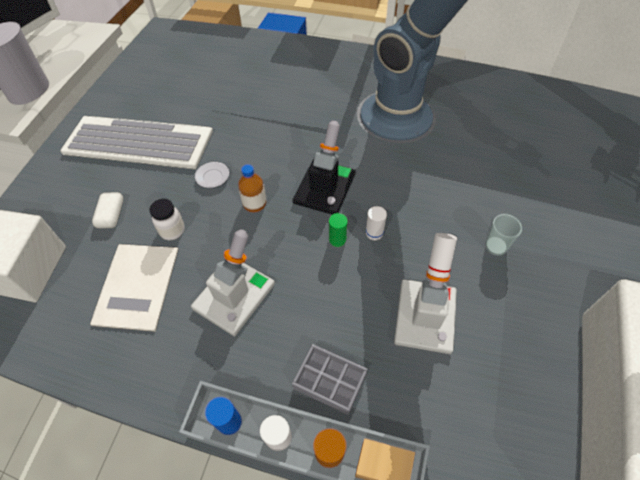

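View pics/top0.png

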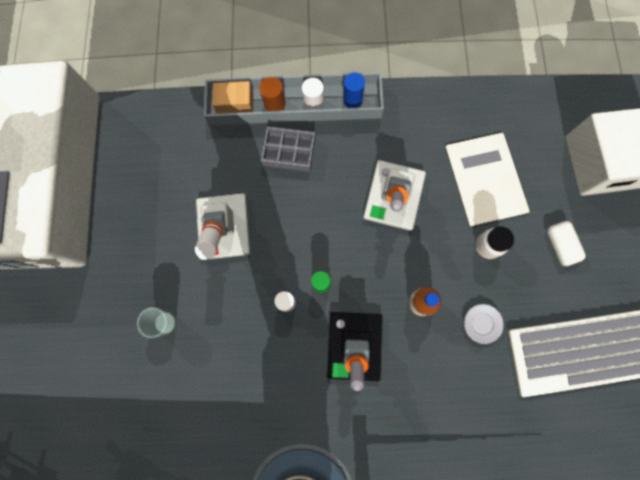

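```bash
cat > h.py <<'E'
from cell import ctrl
import cv2,numpy as np
np.set_printoptions(precision=4,suppress=True)
def cal(n):
    c=ctrl.get_calibration(n); K=np.array([[c['fx'],0,c['cx']],[0,c['fy'],c['cy']],[0,0,1]]); return K,c['dist_coeffs'],c['xyz'],c['orientation']
def rays(n,px):
    K,d,o,R=cal(n); u=cv2.undistortPoints(np.float64(px).reshape(-1,1,2),K,d)[:,0]
    r=np.c_[u,np.ones(len(u))]@R.T; return o,r/np.linalg.norm(r,axis=1)[:,None]
def onplane(n,px,z):
    o,r=rays(n,px); return o+r*((z-o[2])/r[:,2])[:,None]
def proj(n,P):
    K,d,o,R=cal(n); return cv2.projectPoints(np.float64(P).reshape(-1,3),cv2.Rodrigues(R.T)[0],-R.T@o,K,d)[0][:,0]
def tri(p1,p2):
    o1,r1=rays("scene",[p1]);o2,r2=rays("top",[p2]);r1,r2=r1[0],r2[0]
    t=np.linalg.lstsq(np.c_[r1,-r2],o2-o1,rcond=None)[0]; a,b=o1+t[0]*r1,o2+t[1]*r2
    return (a+b)/2,np.linalg.norm(a-b)
E
python3 - <<'E'
import cv2,numpy as np
s=cv2.imread('pics/scene0.png');t=cv2.imread('pics/top0.png')
c=lambda im,x,y:cv2.resize(im[y:y+70,x:x+93],(792,596),interpolation=cv2.INTER_CUBIC)
a=[cv2.resize(im[y:y+h,x:x+w],None,fx=4,fy=4,interpolation=cv2.INTER_CUBIC) for im,x,y,w,h in((s,185,220,100,74),(t,355,150,100,74),(s,330,190,100,74),(t,250,265,100,74))]
cv2.imwrite('pics/crop.png',np.vstack([np.hstack(a[:2]),np.hstack(a[2:])]))
E
```

```text
(no output)
```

View pics/crop.png

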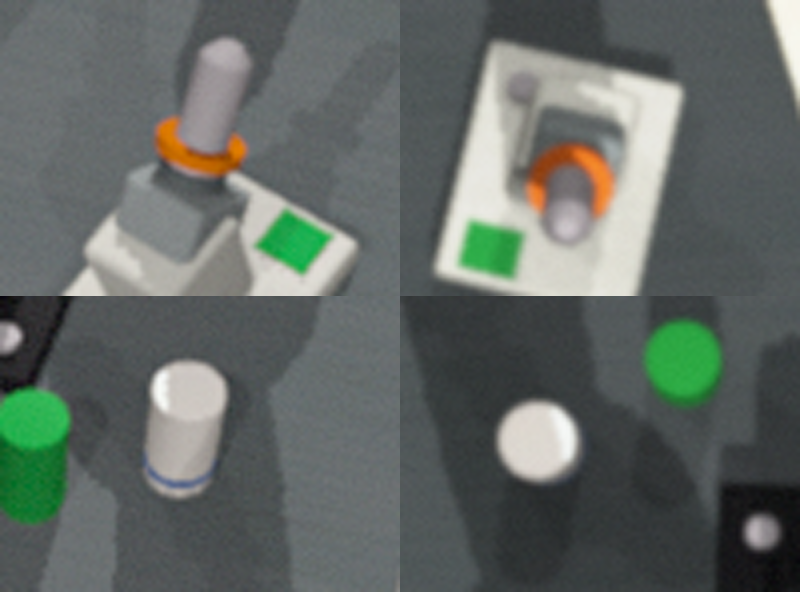

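Run:
```python
from h import *
S=cv2.imread('pics/scene0.png');T=cv2.imread('pics/top0.png')
def comp(m,x,y):
    n,l,st,c=cv2.connectedComponentsWithStats(m.astype(np.uint8)); k=l[y,x]; return (l==k).astype(np.uint8),st[k]
# cup top
h=cv2.cvtColor(T,cv2.COLOR_BGR2HSV); m,st=comp((h[...,2]>150),285,301); print(st)
c=max(cv2.findContours(m,0,2)[0],key=cv2.contourArea); (e,ax,an)=cv2.fitEllipse(c); print('cup top',e,ax,onplane('top',[e],78), onplane('top',[e],72))
h2=cv2.cvtColor(S,cv2.COLOR_BGR2HSV)
m,st=comp((h2[...,2]>110)&(h2[...,1]<90),376,213);print('scene cup',st)
ys,xs=np.nonzero(m); 
# predicted silhouettes
for P in [onplane('top',[e],78)[0]]:
    a=np.linspace(0,6.28,40); pp=proj('scene',np.r_[np.c_[P[0]+21*np.cos(a),P[1]+21*np.sin(a),a*0+78],np.c_[P[0]+21*np.cos(a),P[1]+21*np.sin(a),a*0]]); print('pred',pp.min(0),pp.max(0),'mask',xs.min(),ys.min(),xs.max(),ys.max())
# orange
for n,I,x0,y0 in(('scene',S,185,220),('top',T,355,150)):
    hh=cv2.cvtColor(I,cv2.COLOR_BGR2HSV); m=((hh[...,0]>4)&(hh[...,0]<22)&(hh[...,1]>150)&(hh[...,2]>90)).astype(np.uint8)
    w=np.zeros_like(m); w[y0:y0+74,x0:x0+100]=m[y0:y0+74,x0:x0+100]
    c=cv2.convexHull(np.vstack(cv2.findContours(w,0,1)[0])); print(n,'orange hull bbox',cv2.boundingRect(c), 'minEncl',cv2.minEnclosingCircle(c),'ell',cv2.fitEllipse(c) if len(c)>5 else c.ravel())
# foot in top
m=((h[...,2]>140)&(h[...,1]<60)); m,st=comp(m,420,190); print('foot',st)
c=np.vstack(cv2.findContours(m,0,1)[0])[:,0]; hull=cv2.convexHull(c)[:,0]; g=onplane('top',hull,12)[:,:2].astype(np.float32); r=cv2.minAreaRect(g); print(r, cv2.boxPoints(r))
# perp profiles of the peg in scene
G=cv2.cvtColor(S,cv2.COLOR_BGR2GRAY).astype(np.float32)
A=np.array([241.0,233.]);B=np.array([236.,258.]);d=(B-A)/np.linalg.norm(B-A);nrm=np.array([-d[1],d[0]]) # 
s=np.arange(-13,13.01,.25)
for t in np.linspace(0.,24,9):
    q=A+d*t+s[:,None]*nrm; p=cv2.remap(G,q[:,0].astype(np.float32)[None],q[:,1].astype(np.float32)[None],cv2.INTER_CUBIC)[0]
    g=np.gradient(cv2.GaussianBlur(p[None],(0,0),2)[0]); i,j=g.argmax(),g.argmin(); print(t,s[i],s[j],q[i],q[j],g[i],g[j])
```

```text
[275 292  19  19 297]
cup top (284.15777587890625, 300.6800231933594) (18.2178955078125, 19.440034866333008) [[433.0048  22.311   78.    ]] [[433.3714  22.9288  72.    ]]
scene cup [366 206  21  35 580]
pred [364.3118 204.7836] [385.1317 238.902 ] mask 366 206 386 240
scene orange hull bbox (224, 250, 22, 14) minEncl ((234.5, 255.5), 11.068072319030762) ell ((234.57235717773438, 256.00311279296875), (12.841469764709473, 22.846227645874023), 104.1566390991211)
top orange hull bbox (387, 186, 21, 17) minEncl ((397.1046447753906, 195.52325439453125), 10.212084770202637) ell ((397.18719482421875, 195.47511291503906), (19.382740020751953, 20.29793930053711), 75.31600952148438)
foot [ 364  161   62   69 2242]
((684.2513427734375, -241.49195861816406), (121.5907211303711, 153.4895782470703), 73.65154266357422) [[ 593.4969 -278.2272]
 [ 740.7806 -321.4312]
 [ 775.0057 -204.7567]
 [ 627.722  -161.5527]]
0.0 -6.0 6.0 [246.8835 234.1767] [235.1165 231.8233] 5.678276 -8.211628
3.0 -6.5 6.5 [246.7854 237.2165] [234.0379 234.667 ] 5.7055893 -5.698429
6.0 -6.25 7.25 [245.9519 240.1092] [232.7141 237.4616] 4.144478 -4.71957
9.0 -5.75 7.5 [244.8733 242.9529] [231.8806 240.3544] 5.011612 -5.3619804
12.0 -5.25 7.25 [243.7947 245.7966] [231.5374 243.3451] 4.2040367 -5.586014
15.0 -3.75 7.5 [241.7354 248.4441] [230.7039 246.2378] 2.7005234 -5.316452
18.0 -4.5 6.5 [241.8825 251.533 ] [231.0961 249.3757] 3.1780052 -2.4251556
21.0 -3.0 -5.25 [239.8233 254.1805] [242.0296 254.6218] 3.1650505 -2.6161652
24.0 -3.25 -6.25 [239.4801 257.1713] [242.4218 257.7597] 3.8695793 -4.696953
```

Run:
```python
from h import *
from scipy.optimize import least_squares
mid=np.array([[241,233],[240.4,235.9],[239.3,238.8],[238.4,241.65],[237.7,244.6]])
rs=np.array([234.57,256.0]);rt=np.array([397.19,195.48])
def ax(x,y,yaw,el=np.radians(50)): return np.array([x,y,100.]),np.array([np.cos(el)*np.cos(yaw),np.cos(el)*np.sin(yaw),np.sin(el)])
def f(p,w=1):
    r,d=ax(*p[:3]); a,b=proj('scene',[r+40*d,r+85*d]); t=(b-a)/np.linalg.norm(b-a); 
    e=(mid-a)@np.array([-t[1],t[0]])
    R=r+d*p[3]  # ring middle
    tip=proj('top',[r+85*d])[0]-[396.4,206.5]
    return np.r_[e/2,proj('scene',[R])[0]-rs,proj('top',[R])[0]-rt,tip[0],(p[2]-np.radians(163.65))/np.radians(1)*1]
s=least_squares(f,[680,-240,np.radians(163.6),35]); r,d=ax(*s.x[:3]); print(s.x,np.degrees(s.x[2]),f(s.x))
print('tip',r+85*d,'tip px',proj('scene',[r+85*d]),proj('top',[r+85*d]))
u=np.array([np.cos(s.x[2]),np.sin(s.x[2])]);v=np.array([-u[1],u[0]]);print('root rel foot centre: along,lat',(r[:2]-[684.25,-241.5])@u,(r[:2]-[684.25,-241.5])@v)
```

```text
[ 664.7179 -234.1939    2.8582   24.9756] 163.76454997908866 [ 0.0714  0.2006  0.0903  0.0686  0.1571 -0.5954 -0.0429 -0.3246  0.2986
 -0.5359  0.1145]
tip [ 612.2598 -218.9182  165.1138] tip px [[241.8323 229.7273]] [[395.8641 206.8962]]
root rel foot centre: along,lat 20.795866394899395 -1.5538189545374919
```

```bash
cat >> h.py <<'E'
from scipy.spatial.transform import Rotation as Ro
YAW=np.radians(163.8); u=np.array([np.cos(YAW),np.sin(YAW),0]); ZW=np.array([0,0,1.]); yv=np.cross(ZW,u)*-1
ROOT=np.array([664.7,-234.2,100.]); D=np.cos(np.radians(50))*u+np.sin(np.radians(50))*ZW
def RT(z): z=z/np.linalg.norm(z); return np.c_[np.cross(yv,z),yv,z]
RDOWN=RT(-ZW); RPEG=RT(-D)
def plan(P,R,N):
    s=ctrl.get_state(); R0=s['eef_rot']; w=Ro.from_matrix(R0.T@R).as_rotvec()/N
    M=sum(Ro.from_rotvec(k*w).as_matrix() for k in range(N)); v=np.linalg.solve(M,R0.T@(np.array(P)-s['ee_pos']))
    print('clock %.2f'%s['clock'],'pos',s['ee_pos'],'dp',np.array(P)-s['ee_pos'],'row x%d'%N,np.r_[v/30,np.degrees(w)/4],'F',s['force'],'w',s['gripper_width'],'q',s['qpos'])
E
python3 - <<'E'
from h import *
plan([434,23,160],RDOWN,24); print(RPEG)
E
```

```text
clock 0.10 pos [283.4911 612.0128 221.6158] dp [ 150.5089 -589.0128  -61.6158] row x24 [-0.4853 -0.6919  0.0862 -0.001  -0.0001 -0.0901] F [ 0.2263 -0.3088 -0.2289] w 1.001105180606356 q [-1.1659  0.4694 -0.0486  1.5335  0.0241  1.141  -0.0823]
[[-0.7356  0.279   0.6173]
 [ 0.2137  0.9603 -0.1793]
 [-0.6428 -0.     -0.766 ]]
```

>>> {"name": "send_rows", "arguments": {"commands": [[[-0.485,-0.692,0.086,0,0,-0.09],[-0.485,-0.692,0.086,0,0,-0.09],[-0.485,-0.692,0.086,0,0,-0.09],[-0.485,-0.692,0.086,0,0,-0.09],[-0.485,-0.692,0.086,0,0,-0.09],[-0.485,-0.692,0.086,0,0,-0.09],[-0.485,-0.692,0.086,0,0,-0.09],[-0.485,-0.692,0.086,0,0,-0.09],[-0.485,-0.692,0.086,0,0,-0.09],[-0.485,-0.692,0.086,0,0,-0.09],[-0.485,-0.692,0.086,0,0,-0.09],[-0.485,-0.692,0.086,0,0,-0.09],[-0.485,-0.692,0.086,0,0,-0.09],[-0.485,-0.692,0.086,0,0,-0.09],[-0.485,-0.692,0.086,0,0,-0.09],[-0.485,-0.692,0.086,0,0,-0.09],[-0.485,-0.692,0.086,0,0,-0.09],[-0.485,-0.692,0.086,0,0,-0.09],[-0.485,-0.692,0.086,0,0,-0.09],[-0.485,-0.692,0.086,0,0,-0.09]]], "claw": 0}}

```text
clock: 1.77
ee_pos: [402.0, 98.8, 161.5]
eef_rot: [[-0.958, 0.285, -0.011], [0.285, 0.958, -0.008], [0.008, -0.01, -1.0]]
force: [1.1, 0.7, 0.1]
gripper_width: 0.999
```

```bash
python3 -c "
from h import *
plan([434,23,110],RDOWN,14)"
```

```text
clock 1.77 pos [402.0177  98.7648 161.5159] dp [ 31.9823 -75.7648 -51.5159] row x14 [-0.1245 -0.1509  0.1229 -0.0105 -0.0084 -0.0064] F [1.0868 0.6678 0.0801] w 0.9986836494390302 q [-0.5154  0.1184  0.1846  2.1869 -0.024   0.851   0.9658]
```

>>> {"name": "send_rows", "arguments": {"commands": [[[-0.15,-0.18,0.14,-0.01,-0.01,0],[-0.15,-0.18,0.14,-0.01,-0.01,0],[-0.15,-0.18,0.14,-0.01,-0.01,0],[-0.15,-0.18,0.14,-0.01,-0.01,0],[-0.15,-0.18,0.14,-0.01,-0.01,0],[-0.15,-0.18,0.14,-0.01,-0.01,0],[-0.15,-0.18,0.14,-0.01,-0.01,0],[-0.15,-0.18,0.14,-0.01,-0.01,0],[-0.15,-0.18,0.14,-0.01,-0.01,0],[-0.15,-0.18,0.14,-0.01,-0.01,0],[-0.1,-0.15,0.13,-0.01,-0.01,0],[-0.05,-0.1,0.1,0,0,0]]]}}

```text
clock: 2.77
ee_pos: [433.9, 18.4, 107.1]
eef_rot: [[-0.958, 0.286, -0.002], [0.286, 0.958, -0.002], [0.001, -0.003, -1.0]]
force: [0.2, -0.4, 0.4]
gripper_width: 0.999
```

Run:
```python
from h import *
f=ctrl.grab_frame('scene'); cv2.imwrite('pics/s1.png',f[:,:,::-1])
plan([434,23,36],RDOWN,10)
cv2.imwrite('pics/s1c.png',cv2.resize(f[150:270,290:450,::-1],(800,600),interpolation=cv2.INTER_CUBIC))
print(proj('scene',[[434,23,78],[434,23,0],ctrl.get_state()['ee_pos']]))
```

```text
clock 2.82 pos [433.4762  17.7509 106.7019] dp [  0.5238   5.2491 -70.7019] row x10 [ 0.003   0.0178  0.2356 -0.0053 -0.0026 -0.011 ] F [ 0.1985 -1.4292 -0.4879] w 1.002084423419197 q [-0.3518  0.2363  0.2438  2.2102 -0.083   0.7067  1.2292]
[[376.0767 212.4825]
 [373.1973 232.0704]
 [374.9517 203.9665]]
```

View pics/s1c.png

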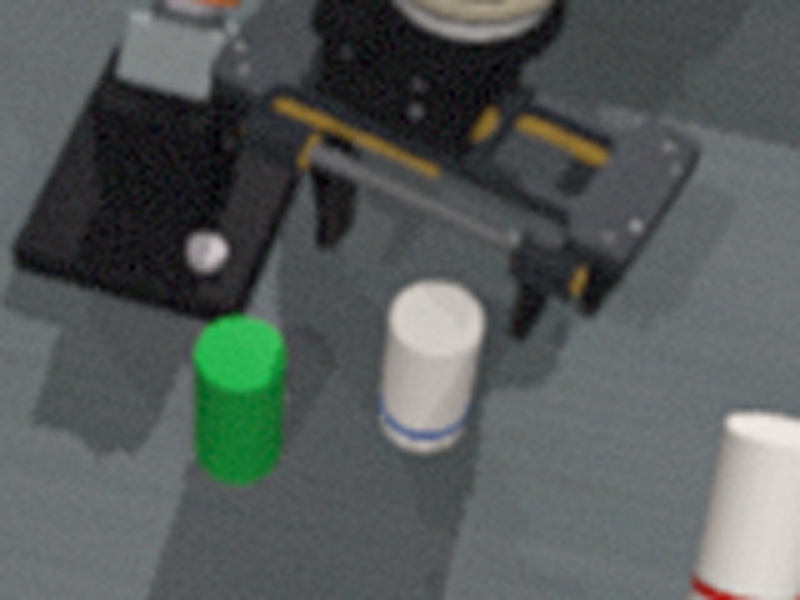

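>>> {"name": "send_rows", "arguments": {"commands": [[[-0.01,0.03,0.24,0,0,0],[-0.01,0.03,0.24,0,0,0],[-0.01,0.03,0.24,0,0,0],[-0.01,0.03,0.24,0,0,0],[-0.01,0.03,0.24,0,0,0],[-0.01,0.02,0.24,0,0,0],[-0.01,0.02,0.24,0,0,0],[-0.01,0.02,0.24,0,0,0],[-0.01,0.02,0.24,0,0,0],[0,0,0.2,0,0,0],[0,0,0.1,0,0,0]]]}}

```text
clock: 3.73
ee_pos: [438.2, 25.5, 24.8]
eef_rot: [[-0.959, 0.284, -0.003], [0.284, 0.959, -0.002], [0.002, -0.003, -1.0]]
force: [-1.3, -0.1, -0.4]
gripper_width: 0.999
```

```bash
python3 -c "
from h import *
plan([436,24,33],RDOWN,3)"
```

```text
clock 3.73 pos [438.1788  25.505   24.8165] dp [-2.1788 -1.505   8.1835] row x3 [ 0.0186 -0.0231 -0.0909 -0.0142 -0.0113 -0.0242] F [-1.275  -0.0711 -0.3814] w 0.9989791744658416 q [-0.3179  0.4002  0.1961  2.2538 -0.1545  0.5029  1.2819]
```

>>> {"name": "send_rows", "arguments": {"commands": [[[0.03,-0.02,-0.1,0,0,-0.02],[0.02,-0.02,-0.08,0,0,-0.02],[0.02,-0.01,-0.06,0,0,-0.02],[0,0,-0.02,0,0,0],[0,0,0,0,0,0]]]}}

```text
clock: 4.15
ee_pos: [435.5, 24.2, 33.1]
eef_rot: [[-0.96, 0.28, -0.003], [0.28, 0.96, -0.002], [0.003, -0.003, -1.0]]
force: [1.0, -0.1, -0.4]
gripper_width: 0.997
```

```bash
python3 -c "
from h import *
plan([436,24,33],RDOWN,3)"
```

```text
clock 4.15 pos [435.4791  24.2421  33.1176] dp [ 0.5209 -0.2421 -0.1176] row x3 [-0.0063 -0.001   0.0013 -0.0152 -0.0125 -0.0053] F [ 0.9734 -0.0755 -0.3703] w 0.9967768153782336 q [-0.3216  0.3802  0.2018  2.2555 -0.1461  0.5213  1.2803]
```

>>> {"name": "send_rows", "arguments": {"commands": [[[0,0,0,0,0,0],[0,0,0,0,0,0],[0,0,0,0,0,0],[0,0,0,0,0,0],[0,0,0,0,0,0],[0,0,0,0,0,0],[0,0,0,0,0,0],[0,0,0,0,0,0],[0,0,0,0,0,0],[0,0,0,0,0,0]]], "claw": 1, "grip_force": 30}}

```text
clock: 4.98
ee_pos: [436.2, 24.3, 34.1]
eef_rot: [[-0.96, 0.28, -0.001], [0.28, 0.96, -0.002], [0.001, -0.002, -1.0]]
force: [-0.5, 0.1, 1.1]
gripper_width: 0.472
```

```bash
python3 -c "
from h import *
plan([436,24,290],RDOWN,10)"
```

```text
clock 4.98 pos [436.1753  24.3443  34.0857] dp [ -0.1753  -0.3443 255.9143] row x10 [ 0.0005 -0.0022 -0.853  -0.003  -0.0009 -0.0017] F [-0.4887  0.1224  1.11  ] w 0.47151377801831834 q [-0.3216  0.3782  0.2019  2.255  -0.1459  0.5215  1.2801]
```

>>> {"name": "send_rows", "arguments": {"commands": [[[0,0,-0.3,0,0,0],[0,0,-0.6,0,0,0],[0,0,-0.8,0,0,0],[0,0,-0.8,0,0,0],[0,0,-0.8,0,0,0],[0,0,-0.8,0,0,0],[0,0,-0.8,0,0,0],[0,0,-0.8,0,0,0],[0,0,-0.8,0,0,0],[0,0,-0.6,0,0,0],[0,0,-0.3,0,0,0]]]}}

```text
clock: 5.9
ee_pos: [431.3, 23.0, 268.4]
eef_rot: [[-0.959, 0.282, -0.011], [0.282, 0.959, -0.004], [0.009, -0.007, -1.0]]
force: [-0.0, -0.4, -1.0]
gripper_width: 0.478
```

```bash
python3 -c "
from h import *
plan(ROOT+D*175,RPEG,18)"
```

```text
clock 5.90 pos [431.2703  22.9988 268.4366] dp [ 125.4083 -225.8157  -34.3788] row x18 [-0.3083 -0.3357  0.1737 -0.0063 -0.5627 -0.0007] F [-0.0155 -0.42   -0.968 ] w 0.47840331061569125 q [-0.4052  0.0171  0.2579  2.0177 -0.002   1.1183  1.1381]
```

>>> {"name": "send_rows", "arguments": {"commands": [[[-0.31,-0.336,0.174,0,-0.563,0],[-0.31,-0.336,0.174,0,-0.563,0],[-0.31,-0.336,0.174,0,-0.563,0],[-0.31,-0.336,0.174,0,-0.563,0],[-0.31,-0.336,0.174,0,-0.563,0],[-0.31,-0.336,0.174,0,-0.563,0],[-0.31,-0.336,0.174,0,-0.563,0],[-0.31,-0.336,0.174,0,-0.563,0],[-0.31,-0.336,0.174,0,-0.563,0],[-0.31,-0.336,0.174,0,-0.563,0],[-0.31,-0.336,0.174,0,-0.563,0],[-0.31,-0.336,0.174,0,-0.563,0],[-0.31,-0.336,0.174,0,-0.563,0],[-0.31,-0.336,0.174,0,-0.563,0],[-0.31,-0.336,0.174,0,-0.563,0],[-0.31,-0.336,0.174,0,-0.563,0]]]}}

```text
clock: 7.23
ee_pos: [540.1, -186.1, 241.8]
eef_rot: [[-0.764, 0.283, 0.58], [0.226, 0.959, -0.171], [-0.605, 0.001, -0.796]]
force: [-0.2, 1.5, -0.9]
gripper_width: 0.476
```

```bash
python3 -c "
from h import *
plan(ROOT+D*155,RPEG,6)"
```

```text
clock 7.23 pos [ 540.0653 -186.141   241.8469] dp [ 28.9586 -20.2625 -23.11  ] row x6 [-0.0661 -0.0628  0.2162 -0.005  -0.1152 -0.0083] F [-0.2314  1.5248 -0.8805] w 0.4758985811702869 q [-0.197   0.0193  0.4538  2.25    0.0494  0.2249  1.4933]
```

```bash
cat > fk.py <<'E'
from h import *
from scipy.optimize import least_squares
q=[[-1.1659,.4694,-.0486,1.5335,.0241,1.141,-.0823],[-.5154,.1184,.1846,2.1869,-.024,.851,.9658],[-.3518,.2363,.2438,2.2102,-.083,.7067,1.2292],[-.3179,.4002,.1961,2.2538,-.1545,.5029,1.2819],[-.3216,.3782,.2019,2.255,-.1459,.5215,1.2801],[-.4052,.0171,.2579,2.0177,-.002,1.1183,1.1381],[-.197,.0193,.4538,2.25,.0494,.2249,1.4933]]
p=np.array([[283.5,612,221.6],[402,98.8,161.5],[433.5,17.75,106.7],[438.2,25.5,24.8],[436.2,24.3,34.1],[431.3,23,268.4],[540.1,-186.1,241.8]])
LO=np.array([-2.59,-.33,-1.39,.1,-1.04,.21,-2.66]);HI=np.array([2.59,1.99,1.29,2.45,4.18,1.99,2.66])
def fk(q,L):
    R=np.eye(3);x=np.zeros(3)
    for i in range(7):
        a=[0,0,-q[i]] if i%2==0 else [0,q[i],0]
        R=R@Ro.from_rotvec(a).as_matrix()
        if i in L: x=x+R@np.array(L[i])
    return x,R
def LL(v): return {0:[v[4],0,v[0]],2:[v[5],0,v[1]],4:[v[6],0,v[2]],6:[0,0,v[3]],5:[v[7],0,0]}
s=least_squares(lambda v:np.concatenate([fk(a,LL(v))[0]-b for a,b in zip(q,p)]),[350,420,400,250,0,0,0,0]); L=LL(s.x)
if __name__=="__main__":
    print(s.x,np.abs(s.fun).max()); x,R=fk(q[-1],L); print(R)
    C=R.T@np.array([[-0.764,.283,.58],[.226,.959,-.171],[-.605,.001,-.796]]);print(C)
    C=np.round(C)
    q0=np.array(q[-1])
    for S in (155,130,100,75,55,48):
        P=ROOT+D*S
        def e(a): x,R=fk(a,L); return np.r_[(x-P)/10,Ro.from_matrix((R@C).T@RPEG).as_rotvec()*30,.01*(a-q0)]
        z=least_squares(e,np.clip(q0,LO+.001,HI-.001),bounds=(LO,HI)); q0=z.x; print(S,q0,z.fun[:6])
E
python3 fk.py
```

```text
[242.0635 534.2261 484.6736 301.6919 -97.782   36.887  -27.885  -38.3785] 46.95264344133392
[[-0.2828 -0.7636  0.5805]
 [-0.9592  0.2255 -0.1707]
 [-0.0005 -0.6051 -0.7961]]
[[-0.0004 -0.9999  0.0004]
 [ 1.0004 -0.0005  0.0002]
 [-0.0004 -0.0003  0.9996]]
155 [ 0.5414  0.1684 -0.1656  2.1535 -0.3067  0.21    1.9659] [ 0.0711 -0.3266  0.9596  0.8877 -2.1275 -0.    ]
130 [-1.006   0.3338  1.2026  2.2486 -1.04    0.21    2.3277] [ 0.1926 -0.0488  0.5316 -0.0628 -1.3457 -0.    ]
100 [-0.6689  0.3661  0.9008  2.1532 -1.04    0.21    2.363 ] [ 0.2946 -0.1309  0.6715  0.0788 -1.8255 -0.    ]
75 [-0.484   0.4025  0.7383  2.0926 -1.04    0.21    2.3873] [ 0.3652 -0.1835  0.7773  0.1706 -2.1707 -0.    ]
55 [-0.378   0.4348  0.6459  2.0507 -1.04    0.21    2.4019] [ 0.4233 -0.2191  0.8516  0.2243 -2.427  -0.    ]
48 [-0.3472  0.4466  0.6192  2.0369 -1.04    0.21    2.4061] [ 0.4443 -0.2307  0.875   0.2399 -2.5127 -0.    ]
```

Run:
```python
from h import *
for n,p,z in(('green',(320.5,281),78),('busytip',(205,250),185),('busyfoot',(222,227),10),('beaker',(150,323),85),('reag',(428,300),130),('blacktip',(357,388),165)): print(n,onplane('top',[p],z))
phi=np.radians(20)
plan([440,45,290],RDOWN,16)
```

```text
green [[473.6204 -58.013   78.    ]]
busytip [[531.3331 168.855  185.    ]]
busyfoot [[617.8944 177.626   10.    ]]
beaker [[391.2886 316.4269  85.    ]]
reag [[ 422.2517 -278.796   130.    ]]
blacktip [[ 256.4398 -124.2922  165.    ]]
clock 7.23 pos [ 540.0653 -186.141   241.8469] dp [-100.0653  231.141    48.1531] row x16 [ 0.2867  0.4035 -0.2116 -0.0007  0.5818 -0.0036] F [-0.2314  1.5248 -0.8805] w 0.4758985811702869 q [-0.197   0.0193  0.4538  2.25    0.0494  0.2249  1.4933]
```

>>> {"name": "send_rows", "arguments": {"commands": [[[0.287,0.4,-0.212,0,0.582,0],[0.287,0.4,-0.212,0,0.582,0],[0.287,0.4,-0.212,0,0.582,0],[0.287,0.4,-0.212,0,0.582,0],[0.287,0.4,-0.212,0,0.582,0],[0.287,0.4,-0.212,0,0.582,0],[0.287,0.4,-0.212,0,0.582,0],[0.287,0.4,-0.212,0,0.582,0],[0.287,0.4,-0.212,0,0.582,0],[0.287,0.4,-0.212,0,0.582,0],[0.287,0.4,-0.212,0,0.582,0],[0.287,0.4,-0.212,0,0.582,0],[0.287,0.4,-0.212,0,0.582,0],[0.287,0.4,-0.212,0,0.582,0],[0.287,0.4,-0.212,0,0.582,0],[0,0,0,0,0,0]]]}}

```text
clock: 8.57
ee_pos: [428.9, 33.2, 290.3]
eef_rot: [[-0.954, 0.299, -0.004], [0.299, 0.954, 0.0], [0.004, -0.001, -1.0]]
force: [-0.7, -0.1, -0.7]
gripper_width: 0.471
```

```bash
python3 -c "
from h import *
plan([440,25,60],RDOWN,12)"
```

```text
clock 8.57 pos [428.9086  33.1853 290.2641] dp [  11.0914   -8.1853 -230.2641] row x12 [-0.0376 -0.0125  0.6395 -0.001  -0.0053 -0.0255] F [-0.6754 -0.0685 -0.7358] w 0.47147176463967894 q [-0.4253 -0.009   0.2509  1.9912  0.0011  1.1634  1.0918]
```

>>> {"name": "send_rows", "arguments": {"commands": [[[-0.04,-0.01,0.64,0,0,-0.025],[-0.04,-0.01,0.64,0,0,-0.025],[-0.04,-0.01,0.64,0,0,-0.025],[-0.04,-0.01,0.64,0,0,-0.025],[-0.04,-0.01,0.64,0,0,-0.025],[-0.04,-0.01,0.64,0,0,-0.025],[-0.04,-0.01,0.64,0,0,-0.025],[-0.04,-0.01,0.64,0,0,-0.025],[-0.04,-0.01,0.64,0,0,-0.025],[-0.04,-0.01,0.6,0,0,-0.025],[-0.02,-0.01,0.3,0,0,-0.02],[0,0,0,0,0,0]]]}}

```text
clock: 9.57
ee_pos: [438.4, 15.5, 85.0]
eef_rot: [[-0.959, 0.284, 0.01], [0.284, 0.959, -0.007], [-0.012, -0.004, -1.0]]
force: [-0.3, 0.2, -0.7]
gripper_width: 0.477
```

```bash
python3 -c "
from h import *
plan([440,25,35],RDOWN,5)"
```

```text
clock 9.57 pos [438.4254  15.5095  85.0144] dp [  1.5746   9.4905 -50.0144] row x5 [ 0.0101  0.0644  0.3332 -0.0106  0.034  -0.0152] F [-0.2955  0.2126 -0.6753] w 0.4774011132493889 q [-0.355   0.2775  0.2543  2.2271 -0.1025  0.6385  1.2545]
```

>>> {"name": "send_rows", "arguments": {"commands": [[[0.01,0.06,0.3,-0.01,0.03,-0.01],[0.01,0.06,0.3,-0.01,0.03,-0.01],[0.01,0.06,0.3,-0.01,0.03,-0.01],[0.01,0.06,0.3,-0.01,0.03,-0.01],[0,0,0.15,0,0,0],[0,0,0.03,0,0,0],[0,0,0,0,0,0]]]}}

```text
clock: 10.15
ee_pos: [440.6, 22.3, 41.3]
eef_rot: [[-0.96, 0.281, 0.006], [0.281, 0.96, -0.002], [-0.007, 0.0, -1.0]]
force: [0.4, 0.3, -1.9]
gripper_width: 0.468
```

```bash
python3 -c "
from h import *
plan([440,25,34.5],RDOWN,3)"
```

```text
clock 10.15 pos [440.5962  22.2817  41.2669] dp [-0.5962  2.7183 -6.7669] row x3 [ 0.0152  0.0271  0.0751  0.0009  0.032  -0.0121] F [ 0.409   0.28   -1.8624] w 0.4683963803820326 q [-0.3329  0.3667  0.2217  2.2477 -0.1505  0.5341  1.2893]
```

>>> {"name": "send_rows", "arguments": {"commands": [[[0,0,0.08,0,0.03,0],[0,0,0.07,0,0.03,0],[0,0,0.05,0,0.02,0],[0,0,0.02,0,0,0],[0,0,0,0,0,0]]]}}

```text
clock: 10.57
ee_pos: [441.7, 22.3, 34.8]
eef_rot: [[-0.96, 0.281, 0.003], [0.281, 0.96, 0.0], [-0.003, 0.001, -1.0]]
force: [-0.4, 0.3, -1.8]
gripper_width: 0.469
```

```bash
python3 -c "
from h import *
plan([440,25,34.5],RDOWN,3)"
```

```text
clock 10.57 pos [441.6746  22.3284  34.8441] dp [-1.6746  2.6716 -0.3441] row x3 [ 0.0262  0.0233  0.0038  0.0057  0.0128 -0.0119] F [-0.3884  0.2924 -1.7524] w 0.46942610307107613 q [-0.3243  0.3821  0.2147  2.2464 -0.1596  0.5237  1.2992]
```

```bash
cat >> h.py <<'E'
PHI=np.radians(20); ZT=np.sin(PHI)*u-np.cos(PHI)*ZW; RPICK=RT(ZT)
ZP=-np.cos(np.radians(70))*u-np.sin(np.radians(70))*ZW; RPG=RT(ZP)
E
python3 -c "
from h import *
G=np.array([441.7,22.3,58]); plan(G+19*ZT,RPICK,10)"
```

```text
clock 10.57 pos [441.6746  22.3284  34.8441] dp [-6.2149  1.7846  5.3018] row x10 [ 0.0242 -0.0001 -0.0142  0.0023  0.5038 -0.0032] F [-0.3884  0.2924 -1.7524] w 0.46942610307107613 q [-0.3243  0.3821  0.2147  2.2464 -0.1596  0.5237  1.2992]
```

>>> {"name": "send_rows", "arguments": {"commands": [[[0,0,0,0,0,0],[0,0,0,0,0,0],[0,0,0,0,0,0],[0,0,0,0,0,0],[0,0,0,0,0,0],[0,0,0,0,0,0]]], "claw": 0}}

```text
clock: 11.07
ee_pos: [442.7, 22.4, 35.8]
eef_rot: [[-0.96, 0.282, 0.005], [0.282, 0.96, 0.001], [-0.005, 0.002, -1.0]]
force: [0.2, 0.6, -0.1]
gripper_width: 0.842
```

>>> {"name": "send_rows", "arguments": {"commands": [[[0.024,0,-0.015,0,0.5,0],[0.024,0,-0.015,0,0.5,0],[0.024,0,-0.015,0,0.5,0],[0.024,0,-0.015,0,0.5,0],[0.024,0,-0.015,0,0.5,0],[0.024,0,-0.015,0,0.5,0],[0.024,0,-0.015,0,0.5,0],[0.024,0,-0.015,0,0.5,0],[0.024,0,-0.015,0,0.5,0],[0.01,0,-0.01,0,0.25,0],[0,0,0,0,0,0]]]}}

```text
clock: 11.98
ee_pos: [436.1, 24.6, 41.6]
eef_rot: [[-0.905, 0.28, -0.321], [0.263, 0.96, 0.097], [0.336, 0.003, -0.942]]
force: [0.2, -0.4, 0.5]
gripper_width: 0.998
```

Run:
```python
from h import *
G=np.array([441.7,22.3,58]); plan(G+19*ZT,RPICK,3)
f=ctrl.grab_frame('scene'); cv2.imwrite('pics/s2c.png',cv2.resize(f[150:270,290:450,::-1],(800,600),interpolation=cv2.INTER_CUBIC))
```

```text
clock 11.98 pos [436.1158  24.6321  41.5946] dp [-0.6561 -0.5191 -1.4488] row x3 [-0.0004 -0.0076  0.017   0.0171  0.0324 -0.    ] F [ 0.2087 -0.4377  0.4575] w 0.9982016385482844 q [-0.1983  0.5123  0.1679  2.035  -0.2377  0.9415  1.4225]
```

View pics/s2c.png

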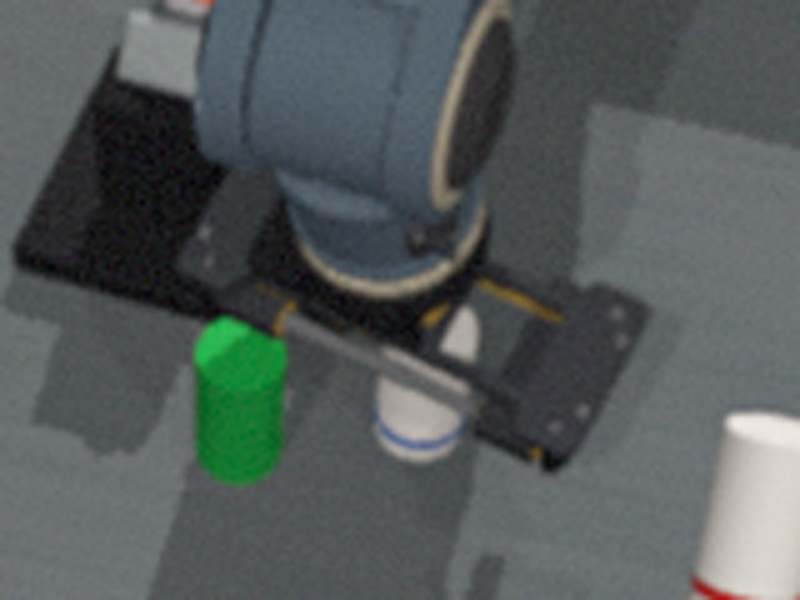

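>>> {"name": "send_rows", "arguments": {"commands": [[[0,-0.01,0.02,0.02,0.03,0],[0,0,0.01,0,0.02,0],[0,0,0,0,0,0],[0,0,0,0,0,0],[0,0,0,0,0,0],[0,0,0,0,0,0],[0,0,0,0,0,0],[0,0,0,0,0,0],[0,0,0,0,0,0],[0,0,0,0,0,0],[0,0,0,0,0,0]]], "claw": 1, "grip_force": 30}}

```text
clock: 12.95
ee_pos: [433.7, 25.1, 41.1]
eef_rot: [[-0.904, 0.278, -0.324], [0.261, 0.961, 0.096], [0.338, 0.002, -0.941]]
force: [-0.7, 0.8, -0.6]
gripper_width: 0.471
```

Run:
```python
from h import *
s=ctrl.get_state(); p,R=s['ee_pos'],s['eef_rot']; print(repr(p),repr(R))
C=np.array([441.7,22.3,0]); print('rim centre in tool',R.T@(C-p),'axis in tool',R.T@ZW)
plan(p+[0,0,250],R,12)
```

```text
array([433.6543,  25.1168,  41.1383]) array([[-0.9041,  0.2781, -0.3243],
       [ 0.2611,  0.9605,  0.0959],
       [ 0.3381,  0.002 , -0.9411]])
rim centre in tool [-21.9203  -0.5497  35.8361] axis in tool [ 0.3381  0.002  -0.9411]
clock 12.95 pos [433.6543  25.1168  41.1383] dp [  0.   0. 250.] row x12 [ 0.2348  0.0014 -0.6535  0.      0.      0.    ] F [-0.6732  0.8215 -0.606 ] w 0.4710275422361374 q [-0.2     0.5118  0.1675  2.0388 -0.2367  0.941   1.4222]
```

>>> {"name": "send_rows", "arguments": {"commands": [[[0.08,0,-0.22,0,0,0],[0.16,0,-0.45,0,0,0],[0.235,0,-0.654,0,0,0],[0.235,0,-0.654,0,0,0],[0.235,0,-0.654,0,0,0],[0.235,0,-0.654,0,0,0],[0.235,0,-0.654,0,0,0],[0.235,0,-0.654,0,0,0],[0.235,0,-0.654,0,0,0],[0.235,0,-0.654,0,0,0],[0.235,0,-0.654,0,0,0],[0.12,0,-0.33,0,0,0]]]}}

```text
clock: 13.95
ee_pos: [429.7, 23.8, 272.5]
eef_rot: [[-0.901, 0.279, -0.331], [0.263, 0.96, 0.094], [0.344, -0.002, -0.939]]
force: [-0.7, -0.9, -0.2]
gripper_width: 0.471
```

```bash
cat >> h.py <<'E'
RIM=np.array([-21.9,0,35.8]); AXT=np.array([.338,.002,-.941]); fa=np.radians(50)+np.arctan2(.338,.941)
RPG=RT(-np.cos(fa)*u-np.sin(fa)*ZW)
def peg(s,off=(0,0)):  # off: lateral shift along yv, and along in-plane normal (up-ish)
    n=np.cross(D,yv); n=n if n[2]>0 else -n
    return ROOT+D*s+off[0]*yv+off[1]*n-RPG@RIM
def rimpose():
    s=ctrl.get_state(); R=s['eef_rot']; w=s['ee_pos']+R@RIM-ROOT; n=np.cross(D,yv); n=n if n[2]>0 else -n
    a=R@AXT; print('rim s %.1f lat %.1f nrm %.1f'%(w@D,w@yv,w@n),'tilt lat %.3f nrm %.3f'%(a@yv,a@n),'F along D %.1f lat %.1f nrm %.1f'%(s['force']@D,s['force']@yv,s['force']@n))
E
python3 -c "
from h import *
plan(peg(125),RPG,20);rimpose()"
```

```text
clock 13.95 pos [429.749   23.7927 272.4524] dp [ 126.1668 -226.3879  -50.685 ] row x20 [-0.3151 -0.3034  0.0813 -0.0015 -0.5048 -0.0003] F [-0.6836 -0.9214 -0.1676] w 0.4711463257151215 q [-0.2459  0.2088  0.2102  1.8396 -0.15    1.4363  1.3002]
rim s 286.6 lat 182.1 nrm -137.3 tilt lat 0.004 nrm 0.648 F along D 0.1 lat -1.1 nrm -0.4
```

>>> {"name": "send_rows", "arguments": {"commands": [[[-0.315,-0.303,0.08,0,-0.505,0],[-0.315,-0.303,0.08,0,-0.505,0],[-0.315,-0.303,0.08,0,-0.505,0],[-0.315,-0.303,0.08,0,-0.505,0],[-0.315,-0.303,0.08,0,-0.505,0],[-0.315,-0.303,0.08,0,-0.505,0],[-0.315,-0.303,0.08,0,-0.505,0],[-0.315,-0.303,0.08,0,-0.505,0],[-0.315,-0.303,0.08,0,-0.505,0],[-0.315,-0.303,0.08,0,-0.505,0],[-0.315,-0.303,0.08,0,-0.505,0],[-0.315,-0.303,0.08,0,-0.505,0],[-0.315,-0.303,0.08,0,-0.505,0],[-0.315,-0.303,0.08,0,-0.505,0],[-0.315,-0.303,0.08,0,-0.505,0],[-0.315,-0.303,0.08,0,-0.505,0],[-0.315,-0.303,0.08,0,-0.505,0],[-0.315,-0.303,0.08,0,-0.505,0],[-0.2,-0.2,0.05,0,-0.4,0],[0,0,0,0,0,0]]]}}

```text
clock: 15.62
ee_pos: [543.8, -196.3, 231.4]
eef_rot: [[-0.904, 0.282, 0.321], [0.267, 0.96, -0.091], [-0.334, 0.003, -0.943]]
force: [0.1, -0.6, -0.8]
gripper_width: 0.474
```

```bash
python3 -c "
from h import *
plan(peg(110),RPG,5);rimpose()"
```

```text
clock 15.62 pos [ 543.7993 -196.2958  231.4345] dp [ 21.3754  -8.9895 -21.1578] row x5 [-0.0967 -0.0178  0.1847  0.0065 -0.0368 -0.0108] F [ 0.0684 -0.618  -0.8278] w 0.473519274494101 q [-0.0224  0.1448  0.3302  2.0217 -0.0896  0.6439  1.6438]
rim s 140.9 lat 2.7 nrm -4.6 tilt lat 0.001 nrm 0.013 F along D -0.8 lat -0.6 nrm -0.3
```

>>> {"name": "send_rows", "arguments": {"commands": [[[-0.1,-0.02,0.18,0,-0.04,-0.01],[-0.1,-0.02,0.18,0,-0.04,-0.01],[-0.1,-0.02,0.18,0,-0.04,-0.01],[-0.1,-0.02,0.18,0,-0.04,-0.01],[-0.1,-0.02,0.18,0,-0.02,-0.01],[-0.03,0,0.06,0,0,0],[0,0,0,0,0,0]]]}}

```text
clock: 16.2
ee_pos: [568.4, -204.1, 206.8]
eef_rot: [[-0.903, 0.275, 0.33], [0.26, 0.961, -0.091], [-0.342, 0.003, -0.94]]
force: [-0.2, -0.0, -1.2]
gripper_width: 0.47
```

Run:
```python
from h import *
plan(peg(100),RPG,4);rimpose()
a=[]
for n,x,y in(('scene',180,190),('top',345,160)):
    f=ctrl.grab_frame(n); cv2.imwrite(f'pics/{n}3.png',f[:,:,::-1]); a.append(cv2.resize(f[y:y+100,x:x+80,::-1],(400,500),interpolation=cv2.INTER_CUBIC))
cv2.imwrite('pics/c3.png',np.hstack(a))
```

```text
clock 16.20 pos [ 568.4083 -204.1268  206.7758] dp [ 2.9391 -2.9518 -4.1596] row x4 [-0.0166 -0.0169  0.0429  0.0159 -0.0158  0.0081] F [-0.1578 -0.0136 -1.1634] w 0.47025993598315474 q [ 0.0043  0.2162  0.317   2.0032 -0.1412  0.5877  1.6976]
rim s 105.5 lat 2.2 nrm -0.3 tilt lat -0.003 nrm 0.004 F along D -0.8 lat -0.1 nrm -0.9
```

View pics/c3.png

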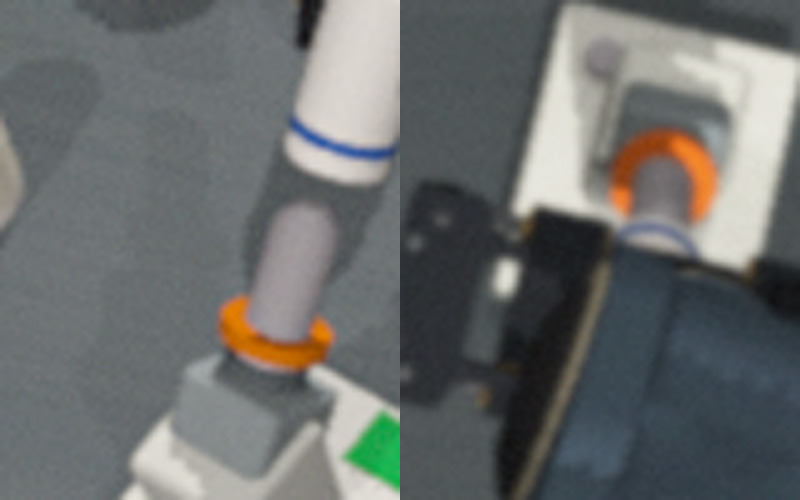

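```bash
cat > prof.py <<'E'
from h import *
def prof(I,A,d,ts,w,thr=None):
    d=d/np.linalg.norm(d); nrm=np.array([-d[1],d[0]]); s=np.arange(-w,w+.01,.2); out=[]
    for t in ts:
        q=(A+d*t+s[:,None]*nrm).astype(np.float32); p=cv2.remap(I,q[:,0][None],q[:,1][None],cv2.INTER_LINEAR)[0]
        g=np.gradient(cv2.GaussianBlur(p[None],(0,0),3)[0]); i,j=g.argmax(),g.argmin(); out.append((t,*np.round((q[i]+q[j])/2,2),round(abs(s[i]-s[j]),1),round(float(g[i]),1),round(float(g[j]),1)))
    return out
E
python3 - <<'E'
from prof import *
S=cv2.imread('pics/scene3.png').astype(np.float32).mean(2);T=cv2.imread('pics/top3.png').astype(np.float32).mean(2)
r=lambda s:ROOT+D*s
a,b=proj('scene',[r(85),r(40)]); d=b-a; L=np.linalg.norm(d);print('axis scene',a,b)
print('peg');[print(x) for x in prof(S,a,d,[3,6,9,12,15],9)]
print('cup');[print(x) for x in prof(S,a,d,[-30,-26,-22,-18,-16,-14,-12],15)]
a2,b2=proj('top',[r(85),r(40)]);print('axis top',a2,b2,proj('top',[r(105)]))
print('peg');[print(x) for x in prof(T,a2,b2-a2,[-1,0,1,2,3,4],9)]
Tc=cv2.imread('pics/top3.png').astype(np.float32);Tc=Tc[...,2]
print('cup');[print(x) for x in prof(Tc,a2,b2-a2,[-6,-5,-4,-3,-2,-1],12)]
Sb=cv2.imread('pics/scene3.png').astype(int);m=(Sb[...,0]-Sb[...,2]>40)
ys,xs=np.nonzero(m[190:240,225:270]);print('blue scene',xs.min()+225,xs.max()+225,ys.min()+190,ys.max()+190,len(xs))
Sb=cv2.imread('pics/top3.png').astype(int);m=(Sb[...,0]-Sb[...,2]>35)
ys,xs=np.nonzero(m[195:215,383:412]);print('blue top',sorted(zip(xs+383,ys+195)))
R=ctrl.get_state();c=r(105.5)+2.2*yv
n=np.cross(D,yv);n=n*np.sign(n[2]);print(n)
ang=np.linspace(0,2*np.pi,13)[:-1]
for nm in('scene','top'): print(nm,'J per mm s,lat,nrm',proj(nm,[c])[0],[proj(nm,[c+k])[0]-proj(nm,[c])[0] for k in(D,yv,n)])
E
```

```text
axis scene [241.8193 229.7123] [235.8939 249.4983]
peg
(3, np.float32(241.05), np.float32(232.61), np.float64(9.8), 3.0, -3.1)
(6, np.float32(240.39), np.float32(235.55), np.float64(12.6), 3.1, -3.8)
(9, np.float32(239.52), np.float32(238.42), np.float64(13.0), 3.5, -4.1)
(12, np.float32(238.95), np.float32(241.38), np.float64(12.8), 3.6, -4.0)
(15, np.float32(237.42), np.float32(244.05), np.float64(12.2), 2.9, -4.3)
cup
(-30, np.float32(251.1), np.float32(201.17), np.float64(19.4), 12.2, -11.0)
(-26, np.float32(250.62), np.float32(205.21), np.float64(19.6), 10.0, -5.7)
(-22, np.float32(250.24), np.float32(209.27), np.float64(21.2), 5.7, -5.5)
(-18, np.float32(248.9), np.float32(213.04), np.float64(21.2), 5.7, -6.1)
(-16, np.float32(248.42), np.float32(214.99), np.float64(20.2), 6.1, -6.1)
(-14, np.float32(248.04), np.float32(216.96), np.float64(16.2), 4.6, -5.0)
(-12, np.float32(238.75), np.float32(216.27), np.float64(3.6), 3.1, -2.7)
axis top [395.8836 206.9085] [396.6361 198.4581] [[395.5271 210.898 ]]
peg
(-1, np.float32(401.67), np.float32(208.43), np.float64(3.8), 4.8, -2.4)
(0
[... 422 characters left out ...]
2.4), 2.2, -1.8)
(-5, np.float32(400.52), np.float32(212.34), np.float64(9.0), 1.6, -0.5)
(-4, np.float32(396.03), np.float32(210.94), np.float64(17.8), 5.1, -0.8)
(-3, np.float32(403.19), np.float32(210.57), np.float64(2.8), 6.9, -1.4)
(-2, np.float32(402.78), np.float32(209.53), np.float64(3.4), 7.0, -2.8)
(-1, np.float32(401.97), np.float32(208.45), np.float64(4.0), 6.2, -3.1)
blue scene 238 258 214 221 46
blue top []
[ 0.7356 -0.2137  0.6428]
scene J per mm s,lat,nrm [245.4879 220.9302] [array([ 0.1376, -0.4552]), array([0.4028, 0.2128]), array([-0.2838,  0.0767])]
top J per mm s,lat,nrm [394.4522 210.7379] [array([-0.0192,  0.2034]), array([-0.4844, -0.119 ]), array([ 0.1272, -0.438 ])]
```

```bash
sed -i 's/RIM=np.array(\[-21.9,0,35.8\])/RIM=np.array([-18.9,0,36.8])/' h.py; python3 -c "
from h import *
plan(peg(98),RPG,4);rimpose()"
```

```text
clock 16.30 pos [ 568.1495 -204.1365  207.1696] dp [ 6.8031 -3.9894 -4.1092] row x4 [-0.048  -0.0163  0.054   0.0163 -0.0144  0.0074] F [ 0.6075  0.0878 -0.8334] w 0.4687617600646029 q [ 0.0041  0.2152  0.3172  2.0035 -0.141   0.5879  1.6974]
rim s 106.0 lat 2.1 nrm -3.4 tilt lat -0.003 nrm 0.004 F along D -1.0 lat 0.3 nrm -0.1
```

>>> {"name": "send_rows", "arguments": {"commands": [[[-0.05,-0.02,0.05,0.01,-0.01,0],[-0.05,-0.02,0.05,0.01,-0.01,0],[-0.05,-0.02,0.05,0.01,-0.01,0],[-0.03,-0.01,0.03,0,0,0],[0,0,0,0,0,0],[0,0,0,0,0,0]]]}}

```text
clock: 16.8
ee_pos: [575.0, -208.5, 204.6]
eef_rot: [[-0.902, 0.276, 0.333], [0.26, 0.961, -0.094], [-0.346, 0.002, -0.938]]
force: [-1.1, -0.3, 0.4]
gripper_width: 0.474
```

Run:
```python
from prof import *
rimpose()
f=ctrl.grab_frame('scene'); cv2.imwrite('pics/scene4.png',f[:,:,::-1]); S=f.astype(np.float32).mean(2)
S0=cv2.imread('pics/scene0.png').astype(np.float32).mean(2)
r=lambda s:ROOT+D*s
a,b=proj('scene',[r(85),r(40)]); d=b-a; e=d/np.linalg.norm(d); n=np.array([-e[1],e[0]])
for nm,I,ts,w in(('peg0',S0,[3,5,7,9,11,13],9),('peg',S,[3,5,7,9,11],9),('cup',S,[-30,-26,-22,-18,-16,-14],15)):
    o=prof(I,a,d,ts,w); print(nm,[(x[0],round(float((np.array(x[1:3])-a)@n),2),x[3]) for x in o])
T=ctrl.grab_frame('top'); cv2.imwrite('pics/c4.png',np.hstack([cv2.resize(f[190:265,205:280,::-1],(400,400),interpolation=cv2.INTER_CUBIC),cv2.resize(T[175:225,370:420,::-1],(400,400),interpolation=cv2.INTER_CUBIC)]))
```

```text
rim s 99.1 lat -0.2 nrm 1.1 tilt lat -0.001 nrm 0.000 F along D 1.0 lat -0.6 nrm -0.5
peg0 [(3, -0.3, np.float64(11.4)), (5, -0.5, np.float64(13.0)), (7, -0.5, np.float64(13.0)), (9, -0.4, np.float64(12.8)), (11, -0.5, np.float64(13.0)), (13, -0.1, np.float64(13.0))]
peg [(3, -0.3, np.float64(10.2)), (5, -0.2, np.float64(12.0)), (7, -0.5, np.float64(12.6)), (9, -0.3, np.float64(13.0)), (11, -0.4, np.float64(12.8))]
cup [(-30, 1.9, np.float64(18.6)), (-26, 1.4, np.float64(19.6)), (-22, 0.8, np.float64(19.6)), (-18, -0.1, np.float64(21.4)), (-16, 0.1, np.float64(21.4)), (-14, -0.0, np.float64(21.2))]
```

View pics/c4.png

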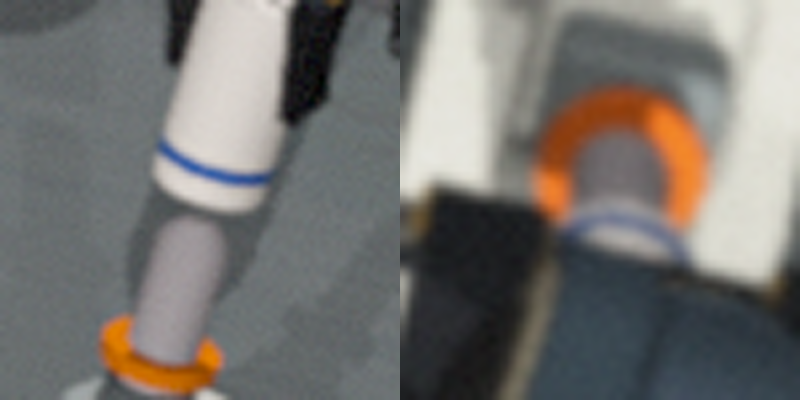

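>>> {"name": "send_rows", "arguments": {"commands": [[[-0.04,0,0.11,0,0,0],[-0.04,0,0.11,0,0,0],[-0.04,0,0.11,0,0,0],[-0.04,0,0.11,0,0,0],[-0.04,0,0.11,0,0,0],[0,0,0,0,0,0]]]}}

```text
clock: 17.4
ee_pos: [587.0, -211.7, 189.8]
eef_rot: [[-0.902, 0.276, 0.333], [0.26, 0.961, -0.094], [-0.346, 0.002, -0.938]]
force: [0.2, -0.0, -0.5]
gripper_width: 0.468
```

```bash
python3 -c "
from h import *
plan(peg(70),RPG,4);rimpose()"
```

```text
clock 17.40 pos [ 586.9934 -211.6646  189.8278] dp [ 5.2427 -1.4826 -8.2167] row x4 [-0.0189  0.0002  0.08    0.01   -0.0004  0.0083] F [ 0.2352 -0.0193 -0.467 ] w 0.46829275163919665 q [ 0.0251  0.2687  0.3051  1.9815 -0.1723  0.5556  1.7271]
rim s 79.8 lat 0.1 nrm 1.1 tilt lat -0.001 nrm 0.000 F along D -0.5 lat 0.0 nrm -0.1
```

>>> {"name": "send_rows", "arguments": {"commands": [[[-0.03,0,0.1,0,0,0],[-0.03,0,0.1,0,0,0],[-0.03,0,0.1,0,0,0],[-0.03,0,0.09,0,0,0],[0,0,0,0,0,0]]]}}

```text
clock: 17.82
ee_pos: [594.9, -213.9, 178.6]
eef_rot: [[-0.902, 0.276, 0.332], [0.26, 0.961, -0.094], [-0.345, 0.002, -0.939]]
force: [0.9, 0.1, -1.5]
gripper_width: 0.47
```

```bash
python3 -c "
from h import *
plan(peg(60),RPG,4);rimpose()"
```

```text
clock 17.82 pos [ 594.9161 -213.9376  178.5663] dp [ 3.4926 -1.003  -4.6156] row x4 [-0.0151 -0.      0.0466  0.0095 -0.0027  0.0085] F [ 0.941   0.0547 -1.4549] w 0.4698707031177497 q [ 0.0352  0.2962  0.2968  1.9741 -0.1877  0.5374  1.7402]
rim s 65.9 lat 0.1 nrm 0.2 tilt lat -0.001 nrm 0.001 F along D -1.7 lat 0.3 nrm -0.3
```

>>> {"name": "send_rows", "arguments": {"commands": [[[-0.025,0,0.07,0,0,0],[-0.025,0,0.07,0,0,0],[-0.025,0,0.07,0,0,0],[-0.025,0,0.07,0,0,0],[-0.025,0,0.07,0,0,0],[0,0,0,0,0,0]]]}}

```text
clock: 18.32
ee_pos: [602.6, -216.1, 169.1]
eef_rot: [[-0.902, 0.276, 0.332], [0.26, 0.961, -0.094], [-0.345, 0.002, -0.938]]
force: [0.5, -0.0, -0.7]
gripper_width: 0.469
```

```bash
python3 -c "
from h import *
plan(peg(45),RPG,4);rimpose()"
```

```text
clock 18.32 pos [ 602.5902 -216.1038  169.1465] dp [ 5.0775 -1.5268 -6.6865] row x4 [-0.0222 -0.0006  0.0676  0.0098 -0.0022  0.0084] F [ 0.4534 -0.0216 -0.6861] w 0.46890181047317925 q [ 0.0446  0.3205  0.2889  1.9655 -0.2009  0.5226  1.7511]
rim s 53.5 lat 0.2 nrm 0.2 tilt lat -0.001 nrm 0.001 F along D -0.8 lat 0.1 nrm -0.1
```

>>> {"name": "send_rows", "arguments": {"commands": [[[-0.025,0,0.07,0,0,0],[-0.025,0,0.07,0,0,0],[-0.025,0,0.07,0,0,0],[-0.02,0,0.06,0,0,0],[0,0,0,0,0,0]]]}}

```text
clock: 18.73
ee_pos: [608.5, -217.8, 161.9]
eef_rot: [[-0.902, 0.276, 0.333], [0.26, 0.961, -0.094], [-0.346, 0.002, -0.938]]
force: [-0.5, 0.6, -1.0]
gripper_width: 0.473
```

Run:
```python
from prof import *
rimpose()
f=ctrl.grab_frame('scene'); cv2.imwrite('pics/scene5.png',f[:,:,::-1]); cv2.imwrite('pics/c5.png',cv2.resize(f[200:280,195:275,::-1],(560,560),interpolation=cv2.INTER_CUBIC)); print(proj('scene',[ROOT+D*s for s in(42,33,29,25,21)]))
```

```text
rim s 44.0 lat 0.2 nrm 0.2 tilt lat -0.001 nrm 0.000 F along D -0.3 lat 0.4 nrm -1.1
[[236.1519 248.6339]
 [234.9947 252.5126]
 [234.4835 254.2274]
 [233.9743 255.9367]
 [233.467  257.6404]]
```

View pics/c5.png

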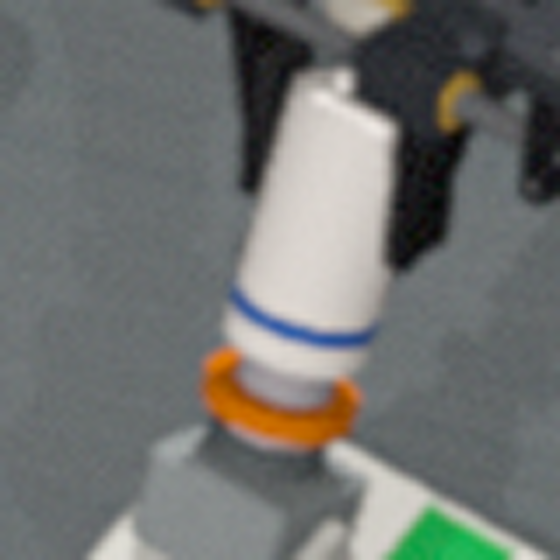

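>>> {"name": "send_rows", "arguments": {"commands": [[[-0.02,0,0.055,0,0,0],[-0.02,0,0.055,0,0,0],[-0.02,0,0.05,0,0,0],[-0.01,0,0.04,0,0,0],[0,0,0,0,0,0]]]}}

```text
clock: 19.2
ee_pos: [612.8, -219.0, 156.8]
eef_rot: [[-0.902, 0.276, 0.333], [0.26, 0.961, -0.094], [-0.346, 0.002, -0.938]]
force: [0.1, -0.2, -0.8]
gripper_width: 0.469
```

```bash
python3 -c "
from h import *
plan(peg(30),RPG,4);rimpose()"
```

```text
clock 19.20 pos [ 612.7774 -219.0329  156.7766] dp [ 4.1492 -1.2877 -5.8072] row x4 [-0.0172 -0.0008  0.0579  0.0099 -0.0003  0.0083] F [ 0.1334 -0.2152 -0.7751] w 0.4687949898862724 q [ 0.0569  0.3523  0.2778  1.9531 -0.2168  0.5037  1.7643]
rim s 37.2 lat 0.2 nrm 0.4 tilt lat -0.001 nrm 0.000 F along D -0.7 lat -0.2 nrm -0.4
```

>>> {"name": "send_rows", "arguments": {"commands": [[[-0.012,0,0.033,0,0,0],[-0.012,0,0.033,0,0,0],[-0.012,0,0.033,0,0,0],[0,0,0,0,0,0]]]}}

```text
clock: 19.53
ee_pos: [615.0, -219.6, 154.1]
eef_rot: [[-0.902, 0.276, 0.333], [0.259, 0.961, -0.094], [-0.346, 0.002, -0.938]]
force: [-0.2, 1.3, -0.3]
gripper_width: 0.474
```

```bash
python3 -c "
from h import *
rimpose()"
```

```text
rim s 33.7 lat 0.3 nrm 0.4 tilt lat -0.001 nrm 0.000 F along D 0.1 lat 1.2 nrm -0.6
```

>>> {"name": "send_rows", "arguments": {"commands": [[[-0.012,0,0.033,0,0,0],[-0.012,0,0.033,0,0,0],[0,0,0,0,0,0]]]}}

```text
clock: 19.78
ee_pos: [616.4, -220.0, 152.4]
eef_rot: [[-0.902, 0.276, 0.333], [0.259, 0.961, -0.094], [-0.346, 0.002, -0.938]]
force: [-0.3, -0.4, -1.5]
gripper_width: 0.474
```

```bash
python3 -c "
from h import *
rimpose()"
```

```text
rim s 31.4 lat 0.3 nrm 0.5 tilt lat -0.001 nrm -0.000 F along D -1.0 lat -0.4 nrm -1.1
```

>>> {"name": "send_rows", "arguments": {"commands": [[[-0.01,0,0.03,0,0,0],[0,0,0,0,0,0]]]}}

```text
clock: 19.95
ee_pos: [616.8, -220.3, 152.1]
eef_rot: [[-0.902, 0.276, 0.333], [0.26, 0.961, -0.093], [-0.346, 0.002, -0.938]]
force: [0.5, 0.5, -0.7]
gripper_width: 0.468
```

>>> {"name": "send_rows", "arguments": {"commands": [[[-0.01,0,0.03,0,0,0],[0,0,0,0,0,0]]]}}

```text
clock: 20.12
ee_pos: [617.1, -220.4, 152.0]
eef_rot: [[-0.902, 0.276, 0.333], [0.26, 0.961, -0.093], [-0.345, 0.003, -0.938]]
force: [0.6, 0.6, -1.3]
gripper_width: 0.464
```

>>> {"name": "send_rows", "arguments": {"commands": [[[-0.01,0,0.03,0,0,0],[0,0,0,0,0,0]]]}}

```text
clock: 20.28
ee_pos: [617.4, -220.5, 151.8]
eef_rot: [[-0.902, 0.276, 0.333], [0.26, 0.961, -0.093], [-0.345, 0.003, -0.938]]
force: [-0.1, -0.5, -1.6]
gripper_width: 0.468
```

```bash
python3 -c "
from h import *
rimpose()"
```

```text
rim s 30.3 lat 0.1 nrm 0.9 tilt lat -0.002 nrm 0.001 F along D -1.3 lat -0.5 nrm -1.0
```

>>> {"name": "send_rows", "arguments": {"commands": [[[-0.01,0,0.033,0,0,0],[-0.01,0,0.033,0,0,0]]]}}

```text
clock: 20.45
ee_pos: [618.0, -220.7, 151.0]
eef_rot: [[-0.902, 0.276, 0.332], [0.26, 0.961, -0.092], [-0.345, 0.004, -0.939]]
force: [-6.5, 2.2, 7.5]
gripper_width: 0.474
```

```bash
python3 -c "
from h import *
rimpose()"
```

```text
rim s 29.2 lat 0.1 nrm 0.9 tilt lat -0.003 nrm 0.002 F along D 10.2 lat 0.3 nrm -0.4
```

>>> {"name": "send_rows", "arguments": {"commands": [[[-0.01,0,0.033,0,0,0],[-0.01,0,0.033,0,0,0]]]}}

```text
clock: 20.62
ee_pos: [618.6, -220.9, 150.4]
eef_rot: [[-0.902, 0.276, 0.331], [0.261, 0.961, -0.091], [-0.344, 0.005, -0.939]]
force: [-7.4, 1.6, 7.3]
gripper_width: 0.472
```

```bash
python3 -c "
from h import *
rimpose()"
```

```text
rim s 28.4 lat 0.1 nrm 0.9 tilt lat -0.003 nrm 0.002 F along D 10.4 lat -0.5 nrm -1.1
```

>>> {"name": "send_rows", "arguments": {"commands": [[[-0.012,0,0.035,0,0,0],[-0.012,0,0.035,0,0,0],[-0.012,0,0.035,0,0,0]]]}}

```text
clock: 20.87
ee_pos: [619.4, -221.2, 149.5]
eef_rot: [[-0.903, 0.276, 0.33], [0.261, 0.961, -0.089], [-0.342, 0.006, -0.94]]
force: [-7.2, 1.4, 6.8]
gripper_width: 0.475
```

```bash
python3 -c "
from h import *
rimpose()"
```

```text
rim s 27.1 lat 0.1 nrm 0.9 tilt lat -0.004 nrm 0.004 F along D 9.9 lat -0.7 nrm -1.3
```

>>> {"name": "send_rows", "arguments": {"commands": [[[-0.012,0,0.035,0,0,0],[-0.012,0,0.035,0,0,0],[-0.012,0,0.035,0,0,0]]]}}

```text
clock: 21.12
ee_pos: [620.2, -221.6, 148.5]
eef_rot: [[-0.903, 0.276, 0.329], [0.262, 0.961, -0.088], [-0.341, 0.007, -0.94]]
force: [-7.1, 2.1, 6.9]
gripper_width: 0.469
```

```bash
python3 -c "
from h import *
rimpose()"
```

```text
rim s 25.8 lat 0.0 nrm 0.8 tilt lat -0.006 nrm 0.006 F along D 10.1 lat 0.0 nrm -1.2
```

>>> {"name": "send_rows", "arguments": {"commands": [[[-0.012,0,0.035,0,0,0],[-0.012,0,0.035,0,0,0],[-0.012,0,0.035,0,0,0]]]}}

```text
clock: 21.37
ee_pos: [621.0, -221.8, 147.5]
eef_rot: [[-0.904, 0.275, 0.328], [0.262, 0.961, -0.086], [-0.339, 0.008, -0.941]]
force: [-7.1, 2.3, 6.6]
gripper_width: 0.469
```

Run:
```python
from prof import *
rimpose()
f=ctrl.grab_frame('scene'); cv2.imwrite('pics/scene6.png',f[:,:,::-1])
for k in(0,5,6):
    I=cv2.imread(f'pics/scene{k}.png'); h=cv2.cvtColor(I,cv2.COLOR_BGR2HSV)[215:275,205:265]; m=(h[...,0]>4)&(h[...,0]<22)&(h[...,1]>150)&(h[...,2]>90); ys,xs=np.nonzero(m); print(k,len(xs),'max y per col (bottom edge)',[ys[xs==c].max()+215 for c in range(22,40,2) if (xs==c).any()],cv2.minEnclosingCircle(np.c_[xs,ys].astype(np.float32)))
```

```text
rim s 24.5 lat 0.0 nrm 0.8 tilt lat -0.007 nrm 0.007 F along D 9.8 lat 0.2 nrm -1.4
0 133 max y per col (bottom edge) [np.int64(259), np.int64(260), np.int64(261), np.int64(261), np.int64(262), np.int64(262), np.int64(263), np.int64(262), np.int64(261)] ((29.5, 40.5), 11.068072319030762)
5 127 max y per col (bottom edge) [np.int64(259), np.int64(260), np.int64(261), np.int64(261), np.int64(262), np.int64(262), np.int64(263), np.int64(262), np.int64(261)] ((37.0, 22.0), 27.203041076660156)
6 78 max y per col (bottom edge) [np.int64(263), np.int64(264), np.int64(264), np.int64(265), np.int64(265), np.int64(265), np.int64(266), np.int64(265), np.int64(263)] ((38.0, 27.0), 26.400856018066406)
```

Run:
```python
from prof import *
e=np.array([proj('scene',[ROOT+D*16])[0]-proj('scene',[ROOT+D*36])[0]])[0]; sc=np.linalg.norm(e)/20; e/=np.linalg.norm(e); n=np.array([-e[1],e[0]]); print('px/mm',sc)
c=proj('scene',[ROOT+D*25])[0]; t=np.arange(-4,16,.1)
for ch in('R-B','sat','S-G'):
  row=[]
  for lat in(-7,-5,-3,-1,1,3,5,7):
    r=[]
    for k in(0,5,6):
        I=cv2.imread(f'pics/scene{k}.png').astype(np.float32); J=I[...,2]-I[...,0] if ch=='R-B' else cv2.cvtColor(I/255,cv2.COLOR_BGR2HSV)[...,1] if ch=='sat' else I[...,2]-I[...,1]
        q=(c+n*lat+t[:,None]*e).astype(np.float32); p=cv2.remap(J,q[:,0][None],q[:,1][None],cv2.INTER_LINEAR)[0]; p=cv2.GaussianBlur(p[None],(0,0),4)[0]
        # last fall through half of max
        i=np.nonzero(p>p.max()/2)[0].max(); r.append(t[i])
    row.append((round((r[1]-r[0])/sc,1),round((r[2]-r[0])/sc,1)))
  print(ch,row)
```

```text
px/mm 0.4455149179936863
R-B [(np.float64(-0.2), np.float64(6.3)), (np.float64(0.0), np.float64(6.7)), (np.float64(0.0), np.float64(7.4)), (np.float64(0.0), np.float64(7.2)), (np.float64(0.0), np.float64(7.6)), (np.float64(0.0), np.float64(7.2)), (np.float64(0.2), np.float64(7.0)), (np.float64(0.4), np.float64(7.0))]
sat [(np.float64(0.0), np.float64(6.3)), (np.float64(0.0), np.float64(6.7)), (np.float64(-0.2), np.float64(7.6)), (np.float64(0.0), np.float64(7.6)), (np.float64(0.0), np.float64(7.9)), (np.float64(0.0), np.float64(7.6)), (np.float64(0.0), np.float64(7.0)), (np.float64(0.0), np.float64(6.3))]
S-G [(np.float64(-0.2), np.float64(6.1)), (np.float64(0.2), np.float64(6.5)), (np.float64(0.0), np.float64(7.2)), (np.float64(0.0), np.float64(7.0)), (np.float64(0.0), np.float64(7.2)), (np.float64(0.0), np.float64(6.7)), (np.float64(0.2), np.float64(6.7)), (np.float64(0.2), np.float64(6.5))]
```

>>> {"name": "send_rows", "arguments": {"commands": [[[0,0,0,0,0,0],[0,0,0,0,0,0]]]}}

```text
clock: 21.58
ee_pos: [621.0, -221.8, 147.6]
eef_rot: [[-0.904, 0.275, 0.328], [0.262, 0.961, -0.086], [-0.339, 0.008, -0.941]]
force: [-2.3, 0.2, -0.2]
gripper_width: 0.469
```

```bash
python3 -c "
from h import *
rimpose();s=ctrl.get_state();R=s['eef_rot'];print(s['clock'],'axis of tool: back dir along D in tool',R.T@D)"
```

```text
rim s 24.6 lat 0.1 nrm 0.9 tilt lat -0.007 nrm 0.007 F along D 1.3 lat -0.4 nrm -1.9
21.5833 axis of tool: back dir along D in tool [ 0.3448  0.0089 -0.9386]
```

Force has relaxed to about 1 N. Now I release it.

>>> {"name": "send_rows", "arguments": {"commands": [[[0,0,0,0,0,0],[0,0,0,0,0,0],[0,0,0,0,0,0],[0,0,0,0,0,0],[0,0,0,0,0,0],[0,0,0,0,0,0],[0,0,0,0,0,0],[0,0,0,0,0,0],[0,0,0,0,0,0],[0,0,0,0,0,0],[0,0,0,0,0,0],[0,0,0,0,0,0]]], "claw": 0}}

```text
clock: 22.58
ee_pos: [622.9, -222.4, 147.3]
eef_rot: [[-0.903, 0.275, 0.331], [0.261, 0.961, -0.088], [-0.342, 0.007, -0.94]]
force: [0.6, 0.0, 0.3]
gripper_width: 0.997
```

```bash
cat > ring.py <<'E'
from prof import *
def ring(k):
    e=proj('scene',[ROOT+D*16])[0]-proj('scene',[ROOT+D*36])[0]; sc=np.linalg.norm(e)/20; e/=sc*20; n=np.array([-e[1],e[0]])
    c=proj('scene',[ROOT+D*25])[0]; t=np.arange(-4,16,.1); row=[]
    for lat in(-7,-5,-3,-1,1,3,5,7):
        r=[]
        for j in(0,k):
            I=cv2.imread(f'pics/scene{j}.png').astype(np.float32); J=I[...,2]-I[...,1]
            q=(c+n*lat+t[:,None]*e).astype(np.float32); p=cv2.GaussianBlur(cv2.remap(J,q[:,0][None],q[:,1][None],cv2.INTER_LINEAR),(0,0),4)[0]
            r.append(t[np.nonzero(p>p.max()/2)[0].max()])
        row.append((r[1]-r[0])/sc)
    print('ring push mm (image)',np.round(row,1),np.median(row))
E
python3 - <<'E'
from ring import *
f=ctrl.grab_frame('scene'); cv2.imwrite('pics/scene7.png',f[:,:,::-1]); ring(6); ring(7); rimpose(); s=ctrl.get_state(); print(s['gripper_width'],s['force'])
cv2.imwrite('pics/c7.png',cv2.resize(f[190:280,185:275,::-1],(560,560),interpolation=cv2.INTER_CUBIC))
E
```

```text
ring push mm (image) [6.1 6.5 7.2 7.  7.2 6.7 6.7 6.5] 6.733781246899833
ring push mm (image) [6.1 6.5 7.2 7.  7.2 7.  6.7 6.5] 6.846010934348165
rim s 23.1 lat 0.0 nrm 2.4 tilt lat -0.006 nrm 0.004 F along D -0.1 lat -0.8 nrm -0.1
1.0004994352866377 [-0.2239 -0.7194 -0.0829]
```

View pics/c7.png

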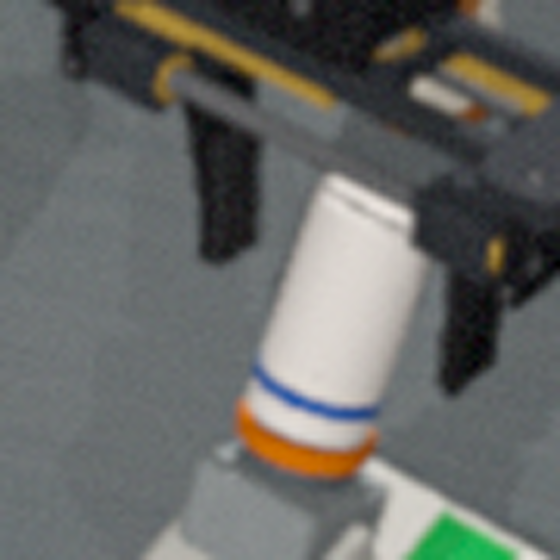

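>>> {"name": "send_rows", "arguments": {"commands": [[[0.05,0,-0.15,0,0,0],[0.1,0,-0.3,0,0,0],[0.17,0,-0.47,0,0,0],[0.17,0,-0.47,0,0,0],[0.17,0,-0.47,0,0,0],[0.17,0,-0.47,0,0,0],[0.17,0,-0.47,0,0,0],[0.17,0,-0.47,0,0,0],[0.17,0,-0.47,0,0,0],[0.17,0,-0.47,0,0,0],[0.1,0,-0.3,0,0,0],[0,0,0,0,0,0],[0,0,0,0,0,0]]]}}

```text
clock: 23.72
ee_pos: [525.4, -196.6, 268.9]
eef_rot: [[-0.901, 0.277, 0.335], [0.263, 0.961, -0.087], [-0.346, 0.01, -0.938]]
force: [1.4, -0.1, -0.9]
gripper_width: 1.0
```

Run:
```python
from ring import *
f=ctrl.grab_frame('scene'); cv2.imwrite('pics/scene8.png',f[:,:,::-1]); ring(8); S=f.astype(np.float32).mean(2)
s=ctrl.get_state(); print(s['clock'],s['ee_pos'],s['force'],s['qvel'])
a,b=proj('scene',[ROOT+D*85,ROOT+D*40]); d=b-a; e=d/np.linalg.norm(d); n=np.array([-e[1],e[0]])
print([(x[0],round(float((np.array(x[1:3])-a)@n),2),x[3]) for x in prof(S,a,d,[-6,0,4,8,12,16],15)])
cv2.imwrite('pics/c8.png',cv2.resize(f[140:300,150:350,::-1],(750,600),interpolation=cv2.INTER_CUBIC))
```

```text
ring push mm (image) [6.3 6.5 7.2 7.  7.2 7.  6.7 6.5] 6.846010934348165
23.7667 [ 525.5142 -196.7608  268.7774] [ 0.1044 -0.1894  0.3535] [ 0.0018  0.0252 -0.0019 -0.0014  0.0002 -0.0024  0.0006]
[(-6, -1.6, np.float64(20.8)), (0, -1.1, np.float64(20.6)), (4, -0.9, np.float64(20.6)), (8, -0.7, np.float64(20.2)), (12, -0.6, np.float64(20.4)), (16, -0.3, np.float64(20.6))]
```

View pics/c8.png

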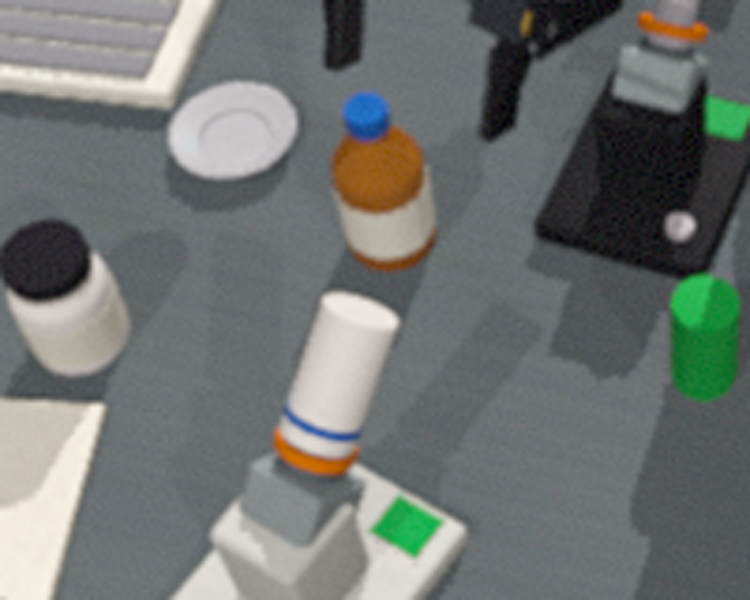

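```bash
python3 -c "
from cell import ctrl
print(ctrl.finish_job())"
```

```text
the job is handed in; nothing more can be done
None
```

The blue-banded cup is hanging on the free dryer's peg, resting against the orange ring. The gripper is open and backed well clear. I handed the job in at about 24 s; it gives no verdict.

**What I did:** With the first grip, a wrist joint ran close to its limit when I tilted the cup towards the peg. I set the cup back on the bench, gripped it again at a 20° tilt, slid it onto the peg and pressed it against the ring. The highest force I read along the peg was about 10 N. It was read only at the end of each move, so a brief peak could have been missed.

**Last checks:**
- **Cup:** the last picture shows it against the ring, tilted only within its play on the peg. The bystanders in that crop look unmoved. I didn't check the beaker, the cell box or the busy dryer at the end.
- **Ring:** the picture measures it pushed back about 6.8 mm, with readings from 6.3 to 7.2. That is more than the 5 mm asked, but inside the 3–7.5 mm band.

**Where my checks disagreed:** the force first showed contact at about 29.4 mm from the root, which would mean only about 5 mm of push. I had ended those moves with a pause that let the force drop away, so I missed the real contact at about 31.4 mm. That contact point gives 6.9 mm, in line with the picture, so I trust about 6.8 mm; the margin to the upper limit is small.

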